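# Unload the weighted bonding fixture

## Task

The heat sink on the board in the bonding fixture has cured: take the stack apart from the top down, one piece at a time - the small ring weight into the small dish, then the large ring weight into the large dish, then the pressure bar lengthwise into its cradle with its post upright, and last the board with its heat sink lengthwise into the rectangular tray, heat sink up. Set every piece down flat on the floor of its own place, never dropping it, and let go.

Things in the scene. Friction and masses are not known exactly. Their poses are not given: they have to be found in the camera images.
- small_weight: small ring weight: plain steel ring, outside 42 mm, bore 26 mm, 16 mm high, about 0.10 kg; at the start the top of the stack, loosely round the pressure bar's post, underside 63 mm above the work board. Origin: centre of its underside, z up; its yaw means nothing
- large_weight: large ring weight: plain steel ring, outside 64 mm, bore 26 mm, 16 mm high, about 0.32 kg; at the start under the small weight, on the pressure bar, loosely round its post, underside 47 mm above the work board. Origin: centre of its underside, z up; its yaw means nothing
- pressure_bar: pressure bar, 0.22 kg: steel strap 150 (x) x 30 (y) x 8 mm with a 13 mm hole at x = +-64 mm round the guide pins; 3 mm rubber pad (34 x 30 mm) under its middle; 12 mm post on its middle with a square head to grip, 14 x 14 mm, flats facing x and y. Origin: centre of the strap's underside, z up; head from z 42 to 58 mm. At the start 39 mm above the work board, pad on the heat sink
- board_module: bonded module, 0.12 kg: green board 100 (x) x 60 (y) mm on four 6 mm brass feet, board top at z 8 mm; finned heat sink 40 x 40 mm on its middle, z 8 to 26 mm, to grip across y (nothing stands beside it there); lower parts near both x ends. Origin: centre of its underside (feet), z up. At the start 10 mm above the work board on the fixture, under the bar, its long edges showing
- fixture: bonding fixture, fixed: dark steel plate 160 (x) x 90 (y) x 10 mm, the stack on its middle, bar and module parallel to it. 9 mm guide pins at x = +-64 mm, y = 0, tips 54 mm above the work board; black locator strips 2.5 mm round the board's corners, tops 19 mm above the work board. All lifts straight up. Origin: centre of its underside. (The plywood work board under everything: top at z = 20 mm)
- small_dish: small dish, fixed, for the small weight: low round black dish, inside 60 mm, outside 68 mm; floor 2.5 mm, rim 6.5 mm above the work board (the large weight does not go in). Origin: centre of its underside
- large_dish: large dish, fixed, for the large weight: low round black dish, inside 80 mm, outside 88 mm; floor 2.5 mm, rim 6.5 mm above the work board. Origin: centre of its underside
- bar_cradle: bar cradle, fixed: long black cradle 178 (x) x 60 (y) mm. Cross ribs at x = +-45 mm carry the strap, its underside 10 mm above the work board, the pad free between them. Between the side ears 48 mm, between the end lips 168 mm, tops of both 17 mm above the work board. The bar goes in either way round. Origin: centre of its underside
- board_tray: board tray, fixed: low grey rectangular tray, inside 124 (x) x 82 (y) mm; floor 4 mm, rim 9.5 mm above the work board. The module goes in lengthwise, either way round. Origin: centre of its underside

How it is judged (in metres and radians):
On the way, in this order (a step that is already met when the one before it is completed fails the run):
1. the small weight lies flat in the small dish (horizontal distance between small_weight and small_dish below 0.012 m and z of small_weight in the frame of small_dish between 0 and 0.005 m and linear speed of small_weight below 0.02 m/s and angle between small_weight's own z axis and vertical below 0.06 rad), for 0.2 s.
2. the large weight lies flat in the large dish (horizontal distance between large_weight and large_dish below 0.012 m and z of large_weight in the frame of large_dish between 0 and 0.005 m and linear speed of large_weight below 0.02 m/s and angle between large_weight's own z axis and vertical below 0.06 rad), for 0.2 s.
3. the pressure bar lies in its cradle, post up (x of pressure_bar in the frame of bar_cradle between -0.013 and 0.013 m and y of pressure_bar in the frame of bar_cradle between -0.013 and 0.013 m and z of pressure_bar in the frame of bar_cradle between 0.0075 and 0.0125 m and angle between the x axis of pressure_bar and the x axis of bar_cradle, either way round below 0.3 rad and linear speed of pressure_bar below 0.02 m/s and angle between pressure_bar's own z axis and vertical below 0.06 rad), for 0.2 s.
4. the board module stands flat in the tray (x of board_module in the frame of board_tray between -0.016 and 0.016 m and y of board_module in the frame of board_tray between -0.015 and 0.015 m and z of board_module in the frame of board_tray between 0.0015 and 0.0065 m and angle between the x axis of board_module and the x axis of board_tray, either way round below 0.3 rad and linear speed of board_module below 0.02 m/s and angle between board_module's own z axis and vertical below 0.06 rad), for 0.2 s.
At the end, for the whole second after the job is handed in: Each piece lies flat on the floor of its own place (2.5 mm, 0.06 rad), at rest: weights within 12 mm of their dish's middle; bar within 13 mm of its cradle's, post up; module within 16 mm along and 15 mm across of its tray's, heat sink up; both lengthwise to 0.3 rad (all of step 1 and all of step 2 and all of step 3 and all of step 4); the robot touches nothing.
It fails at once if a piece of the stack is dropped (falls free faster than 0.7 m/s, about 25 mm) ((linear speed of small_weight above 0.7 m/s and contact force between small_weight and the fingers below 0.01 N) or (linear speed of large_weight above 0.7 m/s and contact force between large_weight and the fingers below 0.01 N) or (linear speed of pressure_bar above 0.7 m/s and contact force between pressure_bar and the fingers below 0.01 N) or (linear speed of board_module above 0.7 m/s and contact force between board_module and the fingers below 0.01 N)).
It also fails if it takes over 120 s, if anything falls off the work surface, if the arm or the gripper's body presses on something with over 40 N, if the wrist force passes 120 N, or if a joint passes its speed limit or range.

## Robot

A 6-joint arm with a two-finger parallel gripper is mounted at the origin on a cart in front of the work surface, level with it; the furniture and walls round the work are solid. World frame = base frame: x ahead of the robot, y to its left, z up, the work surface at z = 0. Lengths are in mm, angles in rad, forces in N, time in s.
With the tool pointing down it reaches from about 350 to 975 mm from the base axis. Payload 7.1 kg.
Tool frame: the origin (TCP) lies between the finger pads; the fingertips stand 17 mm ahead of it and the grasp point (between the pads) lies 2 mm behind it; z points along the fingers, y is the line along which they close (so a half turn about z gives the same grasp; the last joint's range is limited). The gripper opens to 88 mm and grips with 3 to 60 N. Pads are 20 mm wide; open, the fingers measure 115 mm over their backs; the gripper's body (75 mm by 178 mm) begins 61 mm behind the grasp point.
Start: joints at [1.156, 0.423, 1.63, -0, 1.089, -0.019], TCP at [240.934, 576.676, 239.675] pointing down, gripper open.
Joint ranges: [-3, 3], [-0.9, 2.11], [0.09, 2.58], [-1.31, 4.45], [0.11, 2.69], [-2.54, 2.54]. Speed limits (rad/s): [2.39, 2.39, 3.01, 3.14, 3.14, 3.14].

## Interface

Orientations are given as a rotation vector (axis times angle).
In Python, from workcell import ctrl, imaging, job gives the robot as it stands (ctrl), with the cameras (imaging) and the job (job).
- The arm moves only by the shell command python3 jog.py 'ROWS' [OPENING]. ROWS is a JSON list of rows, 1 to 5 of them, each an object with the fields pos (a list: dx, dy, dz in mm), rotvec (a list: a rotation vector rx, ry, rz in rad); a field left out counts as zero; each row shifts and turns the commanded pose from where the row before left it, along the tool's axes as they then stand; what a row does not reach is not made up. A row lasts 1/12 s, in which the tool goes at most 41.7 mm and 0.125 rad, less where a joint would pass 70% of its speed; a pose out of reach is approached as far as the arm can. OPENING is the finger opening in mm, set as the command begins (- or left out keeps the last). The fingers move at their own pace and stop on an object; the grip force is fixed at half the most. Time passes only in rows, so rows that do not move let the fingers close. It prints the time, the measured TCP pose, the force, the opening and the grip force at its end. Input that does not fit is refused with a message, and nothing moves.
- ctrl.get_obs(): the state, without advancing time (a new reading comes with each control period).
- imaging.get_image(name): name is "side" or "top" or "wrist"; returns a dict with "img" (400x640x3 uint8, red, green, blue), "fx", "fy", "cx", "cy" (pixels), "k1" (the pictures are not rectified: a ray, as slopes to the right and down, at radius r is drawn at 1 + k1 r^2 times it, then the intrinsics apply), "R" (3x3) and "t" (3): a world point X has camera coordinates R X + t. Camera axes: x right, y down, z forward; pixel columns grow to the right and rows downward; lengths in mm; the calibration is good to about 2 mm. A picture is of the moment at which its call begins. There is no depth.
- job.close_job(): hands the job in; it is judged then, once.
The state is a dict: "t": time; "qpos": joint angles; "qvel": joint speeds; "joint_torque": joint torques, N m; "ee_pos": TCP position; "orientation": TCP orientation; "ft_force": force on the tool from outside, world axes, zero at the start; "moment": the same for the moment, N m; "width": finger opening in mm; "grasp_force": force on a finger pad.
Only numpy, scipy, OpenCV 4.12 (cv2) and the standard library are available. Lean on these libraries where they do the work, as an engineer would, in place of code of your own. Each camera call takes 0.05 s, during which the arm holds its last target. There are 200 camera calls.

## Working session

There is one attempt and no reset: what is moved stays moved. The work goes in short steps, Python scripts to look and compute and a shell command to move; the robot and the scene stay as the last step left them, time stands still between calls to the robot, and variables do not carry over. Pictures are saved under pics/ and viewed, at most 14 in all, crops included, and the job is handed in when it is done.

```bash
ls; mkdir -p pics; python3 - <<'E'
from workcell import ctrl, imaging, job
import cv2
o=ctrl.get_obs();print({k:o[k] for k in('t','ee_pos','orientation','width')})
for n in('top','side'):
    d=imaging.get_image(n);cv2.imwrite(f'pics/{n}0.png',d['img'][:,:,::-1])
    print(n,d['fx'],d['fy'],d['cx'],d['cy'],d['k1'],d['R'],d['t'])
E
```

```text
jog.py
pics
workcell.py
{'t': 0.0, 'ee_pos': array([240.72297989, 576.22111877, 238.92792879]), 'orientation': array([-6.17545610e-01, -3.07996994e+00,  2.27475755e-03]), 'width': 87.9262440449503}
top 372.98573013421804 372.98573013421804 321.7688297281775 197.9017523153018 0.017940899742844324 [[ 2.20868980e-02 -9.99755741e-01  7.91384868e-04]
 [-9.81676454e-01 -2.18373308e-02 -1.89299948e-01]
 [ 1.89270991e-01  3.40416474e-03 -9.81918990e-01]] [ -9.33640188 536.81410637 852.64401744]
side 431.6512066421878 431.6512066421878 318.8529840609536 198.80233849583885 0.007371414751130069 [[-0.57360675  0.81894826 -0.01729269]
 [ 0.62541833  0.42422621 -0.65489238]
 [-0.52898697 -0.38646586 -0.75552427]] [ 260.27171546 -260.95796406 1505.3287981 ]
```

View pics/top0.png

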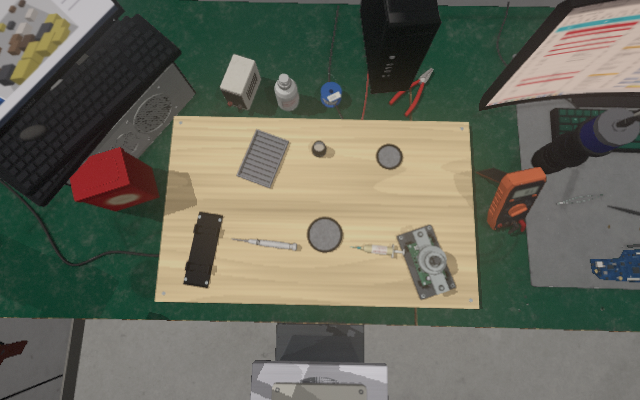

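View pics/side0.png

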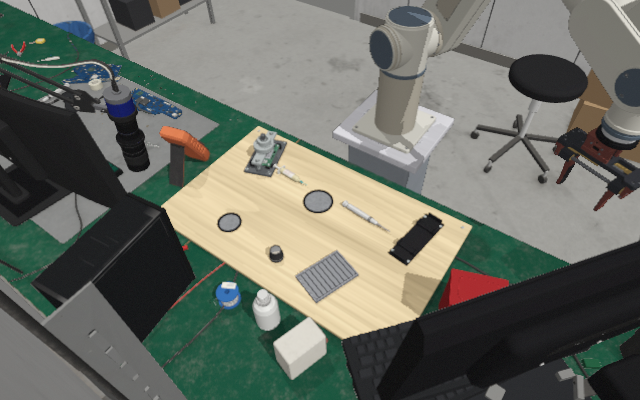

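Top view: the fixture stack is at about (427,262), the small dish at (389,157), the large dish at (325,235), the cradle at (203,249) and the tray at (263,158). In the side view they are at (264,155), (230,222), (318,201), (417,238) and (327,276). A loose black knob stands at (319,148) in the top view. A pen and a syringe also lie on the board.

```bash
cat > h.py <<'E'
import numpy as np, cv2
from scipy.spatial.transform import Rotation as Rot
from workcell import ctrl, imaging, job
def ray(d,uv):
    K=np.array([[d['fx'],0,d['cx']],[0,d['fy'],d['cy']],[0,0,1]])
    p=cv2.undistortPoints(np.array(uv,float).reshape(-1,1,2),K,np.array([d['k1'],0,0,0,0.])).reshape(-1,2)
    v=np.c_[p,np.ones(len(p))]@d['R']            # R^T v
    return -d['R'].T@d['t'], v/np.linalg.norm(v,axis=1)[:,None]
def plane(d,uv,z):
    c,v=ray(d,uv); return c+v*((z-c[2])/v[:,2])[:,None]
def tri(views):  # [(d,uv),...] -> point, worst miss
    A=np.zeros((3,3));b=np.zeros(3);L=[]
    for d,uv in views:
        c,v=ray(d,[uv]);P=np.eye(3)-np.outer(v[0],v[0]);A+=P;b+=P@c;L.append((c,P))
    x=np.linalg.solve(A,b);return x,max(np.linalg.norm(P@(x-c)) for c,P in L)
def project(d,X):
    K=np.array([[d['fx'],0,d['cx']],[0,d['fy'],d['cy']],[0,0,1]])
    return cv2.projectPoints(np.array(X,float).reshape(-1,1,3),cv2.Rodrigues(d['R'])[0],d['t'],K,np.array([d['k1'],0,0,0,0.]))[0].reshape(-1,2)
def blob(d,mask,box):  # largest contour of mask in box x0,y0,x1,y1
    x0,y0,x1,y1=box;m=np.zeros_like(mask,np.uint8);m[y0:y1,x0:x1]=mask[y0:y1,x0:x1]*255
    cs=cv2.findContours(m,cv2.RETR_EXTERNAL,cv2.CHAIN_APPROX_NONE)[0]
    return cv2.convexHull(max(cs,key=cv2.contourArea))
def tool(dx,dy,dz,yawto=None):  # world shift -> tool axes
    R=Rot.from_rotvec(ctrl.get_obs()['orientation']).as_matrix()
    return R.T@np.array([dx,dy,dz])
E
python3 - <<'E'
from h import *
T=imaging.get_image('top');S=imaging.get_image('side');W=imaging.get_image('wrist')
cv2.imwrite('pics/w0.png',W['img'][:,:,::-1]);o=ctrl.get_obs()
R=Rot.from_rotvec(o['orientation']).as_matrix();print('R tool',R.round(3))
print('wrist cam in tool',R.T@(-W['R'].T@W['t']-o['ee_pos']), (W['R']@R).round(3),W['fx'],W['cx'],W['cy'],W['k1'])
def dark(d,f=1.15):
    g=d['img'].astype(int);return (g[:,:,0]-g[:,:,2])<25   # not wood
bt=dict(sd=(370,140,408,175),ld=(302,213,347,258),cr=(175,205,229,292),tr=(232,125,294,192),fx=(398,222,460,303))
bs=dict(sd=(213,208,246,236),ld=(300,186,337,216),cr=(386,208,447,268),tr=(292,248,362,305),fx=(243,130,291,178))
for k in bt:
    r=[]
    for d,b in((T,bt),(S,bs)):
        h=blob(d,dark(d),b[k]);(cx,cy),wh,a=cv2.minAreaRect(h)
        if k in('sd','ld'):(cx,cy),wh,a=cv2.fitEllipse(h)
        r.append((d,(cx,cy)));q=plane(d,[(cx,cy)],27)[0];rr=cv2.minAreaRect(plane(d,h.reshape(-1,2),27)[:,:2].astype(np.float32))
        print(k,np.round((cx,cy),1),'plane27',q[:2].round(1),'rect',np.round(rr[0],1),np.round(rr[1],1),round(rr[2],1))
    p,e=tri(r);print('   tri',p.round(1),round(e,2))
E
```

```text
R tool [[-0.923  0.386 -0.   ]
 [ 0.386  0.923 -0.001]
 [ 0.    -0.001 -1.   ]]
wrist cam in tool [  78.81523069   -0.16006415 -146.17044953] [[-0.001  1.    -0.001]
 [-0.959 -0.001 -0.285]
 [-0.285  0.001  0.959]] 318.4807865567165 319.2752290047865 199.91213324450572 0.0003963778681928099
sd [389.1 156.3] plane27 [ 653. -166.] rect [ 652.8 -165.9] [59.5 61.8] 46.2
sd [229. 222.] plane27 [ 657.9 -161.1] rect [ 657.4 -161.6] [63.7 61.2] 0.7
   tri [ 654.8 -166.6   20. ] 0.77
ld [324.6 234.4] plane27 [450.9  -6.2] rect [451.  -6.] [80.6 80.8] 1.3
ld [317.7 201.1] plane27 [457.   -1.2] rect [455.5  -1.4] [83.6 81.2] 34.2
   tri [451.5  -5.8  18.6] 0.47
cr [202.  249.3] plane27 [408.5 289.6] rect [410.2 289.1] [ 62.6 174.4] 82.4
cr [416.2 237.6] plane27 [414.2 290.4] rect [410.9 290.7] [ 60.2 183.6] 82.3
   tri [409.4 290.3  21.6] 1.21
tr [262.3 158.1] plane27 [641.3 155.8] rect [641.8 155.4] [ 90.8 132.1] 70.6
tr [326.4 275.1] plane27 [644.7 157.4] rect [644.  157.3] [ 93.  132.5] 70.9
   tri [642.6 156.3  23.1] 0.28
fx [425.4 261.7] plane27 [ 390.7 -250.2] rect [ 391.8 -249.5] [163.1 101.3] 24.2
fx [268.2 151.1] plane27 [ 373.1 -254.4] rect [ 371.6 -255.3] [220.1 117. ] 25.6
   tri [ 388.7 -242.5   45.9] 2.81
```

```bash
python3 - <<'E'
import cv2
a=cv2.imread('pics/top0.png')[215:310,370:480];cv2.imwrite('pics/c1.png',cv2.resize(a,None,fx=6,fy=6,interpolation=cv2.INTER_CUBIC))
E
```

```text
(no output)
```

View pics/c1.png

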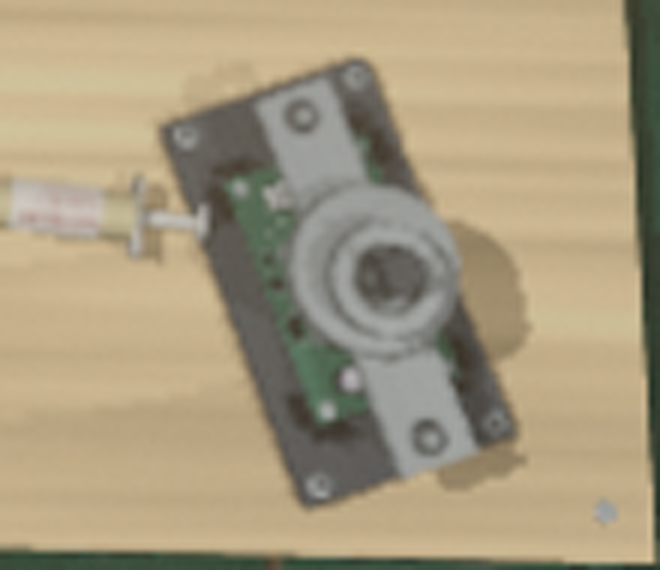

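The crop shows the stack on the fixture: rings concentric at about (390,275), guide pins at (303,115) and (430,437), so the fixture yaw is roughly +24°. I'll fly past the cradle and large dish to the fixture, taking wrist views on the way.

```bash
cat > snap.py <<'E'
import sys,pickle
from h import *
n=sys.argv[1];d=imaging.get_image('wrist');d['obs']=ctrl.get_obs();pickle.dump(d,open(f'pics/{n}.pkl','wb'));cv2.imwrite(f'pics/{n}.png',d['img'][:,:,::-1])
E
python3 jog.py '[{"pos": [-29.7, -22.2, 0]}, {"pos": [-29.7, -22.2, 0]}, {"pos": [-29.7, -22.2, 0]}, {"pos": [-29.7, -22.2, 0]}, {"pos": [-29.7, -22.2, 0]}]'
python3 jog.py '[{"pos": [-29.7, -22.2, 0]}, {"pos": [-29.7, -22.2, 0]}, {"pos": [-29.7, -22.2, 0]}, {"pos": [-29.7, -22.2, 0]}, {}]'
python3 jog.py '[{}, {}]'
python3 snap.py cr1
```

```text
t: 0.67
ee_pos: [335.6, 415.5, 239.6]
orientation: [0.617, 3.08, -0.0]
ft_force: [0.6, 0.3, 0.6]
width: 87.8
grasp_force: 0.0
t: 1.08
ee_pos: [412.7, 284.9, 239.7]
orientation: [0.624, 3.078, -0.002]
ft_force: [-0.3, -0.3, 0.8]
width: 87.8
grasp_force: 0.0
t: 1.25
ee_pos: [410.5, 289.4, 239.7]
orientation: [-0.619, -3.08, -0.001]
ft_force: [-0.6, 0.1, -0.3]
width: 88.0
grasp_force: 0.0
```

```bash

python3 jog.py '[{"pos": [-19, -32.2, 0]}, {"pos": [-19, -32.2, 0]}, {}, {}]'
python3 snap.py cr2
python3 jog.py '[{"pos": [-19, -32.2, 0]}, {"pos": [-19, -32.2, 0]}, {"pos": [-19, -32.2, 0]}, {"pos": [-19, -32.2, 0]}, {}]'
python3 jog.py '[{}]'
python3 snap.py ld1
python3 jog.py '[{"pos": [-19, -32.2, 0]}, {"pos": [-19, -32.2, 0]}, {}, {}]'
python3 snap.py ld2
python3 jog.py '[{"pos": [-5.4, -35.5, 0]}, {"pos": [-5.4, -35.5, 0]}, {"pos": [-5.4, -35.5, 0]}, {"pos": [-5.4, -35.5, 0]}, {"pos": [-5.4, -35.5, 0]}]'
python3 jog.py '[{"pos": [-5.4, -35.5, 0]}, {"pos": [-5.4, -35.5, 0]}, {}, {}]'
python3 snap.py st1
python3 - <<'E'
import cv2,numpy as np
i=[cv2.imread(f'pics/{n}.png') for n in('cr1','ld1','ld2','st1')]
cv2.imwrite('pics/m1.png',cv2.resize(np.vstack([np.hstack(i[:2]),np.hstack(i[2:])]),(800,500),interpolation=cv2.INTER_AREA))
E
```

```text
t: 1.63
ee_pos: [420.4, 215.2, 239.7]
orientation: [-0.619, -3.08, -0.0]
ft_force: [-0.5, -0.1, 0.3]
width: 88.0
grasp_force: 0.0
t: 2.1
ee_pos: [442.1, 64.3, 239.8]
orientation: [0.62, 3.079, -0.001]
ft_force: [0.3, -0.0, -0.7]
width: 87.8
grasp_force: 0.0
t: 2.18
ee_pos: [441.8, 67.1, 239.8]
orientation: [0.62, 3.079, 0.001]
ft_force: [0.0, 0.2, -0.0]
width: 87.6
grasp_force: 0.0
t: 2.57
ee_pos: [452.0, -6.3, 239.7]
orientation: [0.618, 3.08, 0.001]
ft_force: [0.9, 0.9, -0.2]
width: 88.0
grasp_force: 0.0
t: 3.03
ee_pos: [408.2, -180.4, 239.7]
orientation: [0.612, 3.081, 0.001]
ft_force: [0.7, -0.3, 0.5]
width: 87.6
grasp_force: 0.0
t: 3.37
ee_pos: [391.1, -250.5, 239.6]
orientation: [-0.619, -3.08, -0.001]
ft_force: [-0.0, 0.7, -0.2]
width: 88.4
grasp_force: 0.0
```

View pics/m1.png

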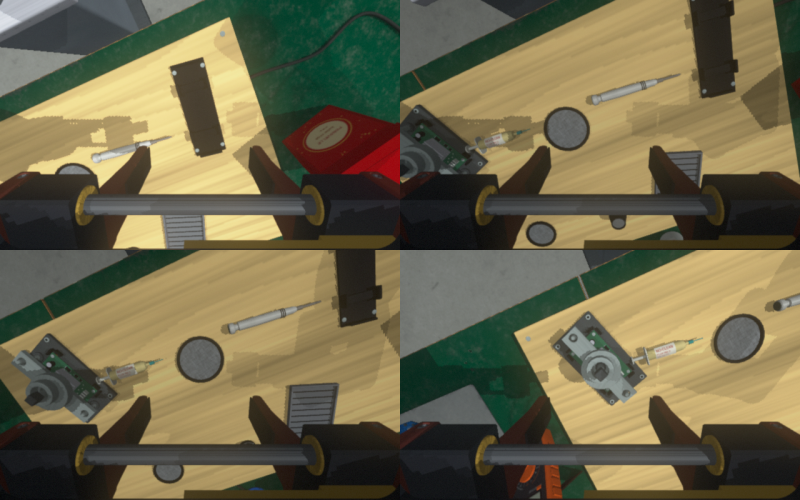

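The montage shows the cradle at tile (197,108) in cr1, the large dish at (167,129) in ld1 and (200,108) in ld2, and the stack at (199,112) in st1. All lie clear of the gripper. Next I turn the tool to the fixture's yaw, which also gives a second view of the stack.

```bash

python3 jog.py '[{"rotvec": [0, 0, 0.122]}, {"rotvec": [0, 0, 0.122]}, {"rotvec": [0, 0, 0.122]}, {"rotvec": [0, 0, 0.122]}, {"rotvec": [0, 0, 0.122]}]' >/dev/null
python3 jog.py '[{"rotvec": [0, 0, 0.122]}, {"rotvec": [0, 0, 0.122]}, {"rotvec": [0, 0, 0.122]}, {"rotvec": [0, 0, 0.122]}, {"rotvec": [0, 0, 0.122]}]' >/dev/null
python3 jog.py '[{"rotvec": [0, 0, 0.122]}, {"rotvec": [0, 0, 0.122]}, {"rotvec": [0, 0, 0.122]}, {"rotvec": [0, 0, 0.122]}, {"rotvec": [0, 0, 0.122]}]' >/dev/null
python3 jog.py '[{"rotvec": [0, 0, 0.122]}, {"rotvec": [0, 0, 0.122]}, {"rotvec": [0, 0, 0.122]}, {"rotvec": [0, 0, 0.122]}, {}]' >/dev/null
python3 jog.py '[{}, {}]'
python3 snap.py st2
python3 - <<'E'
import cv2,numpy as np
i=[cv2.imread(f'pics/{n}.png') for n in('st1','st2')]
cv2.imwrite('pics/m2.png',np.hstack([cv2.resize(a[90:290,210:410],(400,400),interpolation=cv2.INTER_CUBIC) for a in i]))
E
```

```text
t: 5.25
ee_pos: [391.0, -249.6, 239.7]
orientation: [-3.068, -0.676, 0.0]
ft_force: [-0.5, 0.5, 0.9]
width: 87.1
grasp_force: 0.0
```

View pics/m2.png

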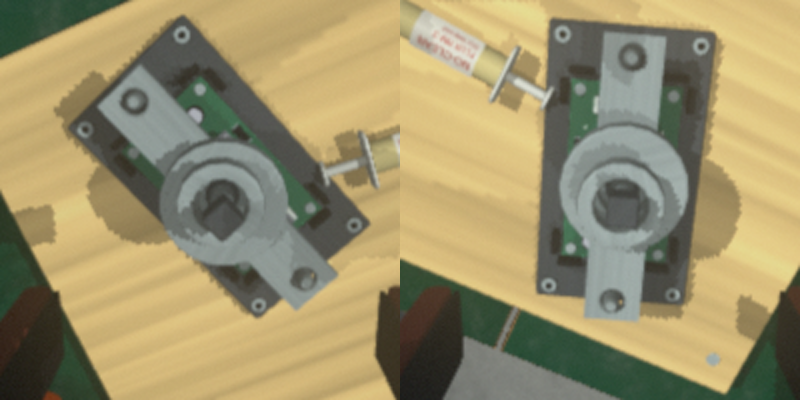

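In the crops (origin (210,90), scale 2) the small ring top is centred at about (223,201) in st1 and (217,205) in st2. All four plate screws, both pins and the post head are visible in both views, so I can triangulate them.

```bash
python3 - <<'E'
from h import *
import pickle
L=lambda n:pickle.load(open(f'pics/{n}.pkl','rb'))
a,b=L('st1'),L('st2')
def P(x,y,off=0):return (210+(x-off-.5)/2,90+(y-.5)/2)
pts=dict(s1=((354,226),(562,34)),s2=((259,305),(701,46)),s3=((182,34),(548,285)),s4=((85,129),(672,295)),
 pinA=((307,274),(634,52)),pinB=((135,97),(612,299)),head=((223,215),(625,206)),small=((223,201),(617,205)))
X={}
for k,(p,q) in pts.items():
    x,e=tri([(a,P(*p)),(b,P(q[0],q[1],400))]);X[k]=x;print(k,x.round(1),round(e,2))
c=np.mean([X[f's{i}'] for i in(1,2,3,4)],0);print('fix centre',c.round(1))
v=(X['s1']+X['s2']-X['s3']-X['s4'])[:2];print('yaw',np.degrees(np.arctan2(v[1],v[0])))
v=(X['pinA']-X['pinB']);print('pins',np.linalg.norm(v),np.degrees(np.arctan2(v[1],v[0])),((X['pinA']+X['pinB'])/2).round(1))
# grey (ring/bar) and wood masks: small ring plane check
for d,p in((a,P(223,201)),(b,P(617,205,400))):print('small on z99',plane(d,[p],99).round(1))
def m(d):
    g=d['img'].astype(int);return (g[:,:,0]-g[:,:,2])<25
# dish views
for k,vs in dict(ld=[('ld1',(225,165,310,245)),('ld2',(275,130,365,215)),('st1',(492,96,592,190))]).items():
    r=[]
    for n,bx in vs:
        d=L(n);h=blob(d,m(d),bx);e=cv2.fitEllipse(h);r.append((d,e[0]));Q=plane(d,h.reshape(-1,2),25);cc,rad=cv2.minEnclosingCircle(Q[:,:2].astype(np.float32))
        print(n,np.round(e[0],1),np.round(e[1],1),'plane25',plane(d,[e[0]],25)[0].round(1),np.round(cc,1),round(rad,1))
    print(k,tri(r),tri(r[:2]))
for n,bx in(('cr1',(255,70,380,260)),('cr2',(330,50,480,260)),('ld1',(450,0,560,170))):
    d=L(n);h=blob(d,m(d),bx);print(n,cv2.boundingRect(h),cv2.minAreaRect(plane(d,h.reshape(-1,2),30)[:,:2].astype(np.float32)))
E
```

```text
s1 [ 447.6 -189.5   35.5] 0.09
s2 [ 472.9 -258.7   34. ] 0.27
s3 [ 312.2 -238.5   32.9] 0.1
s4 [ 337.6 -308.2   33.5] 0.09
pinA [ 455.5 -225.9   57.9] 1.27
pinB [ 331.4 -271.5   61.3] 0.58
head [ 393.4 -250.   106.3] 0.73
small [ 389.8 -248.    96.1] 0.33
fix centre [ 392.6 -248.7   34. ]
yaw 19.973063815369194
pins 132.32588037802014 20.166392049886834 [ 393.4 -248.7   59.6]
small on z99 [[ 389.  -247.4   99. ]]
small on z99 [[ 390.5 -248.    99. ]]
ld1 [266.2 205.9] [68.1 72.7] plane25 [450.5  -4.6  25. ] [451.8  -5.1] 43.2
ld2 [320.  174.8] [72.5 74.1] plane25 [450.5  -4.4  25. ] [451.9  -5.1] 43.0
st1 [542.5 141.2] [70.  85.3] plane25 [450.8  -3.7  25. ] [452.3  -4.4] 43.7
ld (array([450.36038047,  -4.31727697,  26.01032599]), np.float64(0.11038631363819672)) (array([450.38413465,  -4.3758172 ,  25.63353124]), np.float64(0.02347752783470946))
cr1 (287, 99, 62, 109) ((387.8328857421875, 297.9681396484375), (46.36090087890625, 118.4404296875), 81.45816040039062)
cr2 (333, 55, 82, 165) ((411.0425720214844, 289.1978454589844), (59.418453216552734, 176.5694580078125), 82.33349609375)
ld1 (464, 0, 77, 157) ((417.8662414550781, 288.59820556640625), (66.00003051757812, 162.66409301757812), 82.21568298339844)
```

```bash

python3 jog.py '[{"pos": [-0.4, -1.9, 0], "rotvec": [0, 0, 0.085]}, {"pos": [0, 0, 35]}, {"pos": [0, 0, 35]}, {}, {}]'
python3 jog.py '[{"pos": [0, 0, 30]}, {"pos": [0, 0, 20]}, {"pos": [0, 0, 13]}, {}, {}]' 60
python3 snap.py g1
python3 -c "
import cv2
cv2.imwrite('pics/g1v.png',cv2.imread('pics/g1.png')[100:400])"
```

```text
t: 5.72
ee_pos: [388.4, -248.5, 168.8]
orientation: [-3.092, -0.538, 0.005]
ft_force: [-1.2, -0.5, -0.6]
width: 88.2
grasp_force: 0.0
t: 6.13
ee_pos: [390.2, -249.8, 108.0]
orientation: [3.095, 0.537, 0.001]
ft_force: [0.7, -0.6, 0.4]
width: 61.1
grasp_force: 0.0
```

View pics/g1v.png

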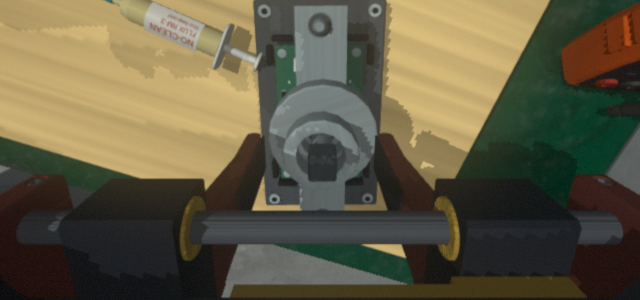

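The ring at about (320,148) lies between the fingers, with the post head inside it. I lower 2 mm, close and lift.

```bash

python3 jog.py '[{"pos": [0, 0, 2]}, {}]' 
python3 jog.py '[{}, {}, {}, {}, {}]' 30
python3 jog.py '[{}, {"pos": [0, 0, -5]}, {"pos": [0, 0, -10]}, {"pos": [0, 0, -15]}, {"pos": [0, 0, -15]}]'
python3 jog.py '[{"pos": [0, 0, -20]}, {"pos": [0, 0, -20]}, {"pos": [0, 0, -20]}, {}, {}]'
python3 snap.py g2
python3 -c "
import cv2
cv2.imwrite('pics/g2v.png',cv2.imread('pics/g2.png')[60:360])"
```

```text
t: 6.35
ee_pos: [390.2, -249.8, 105.9]
orientation: [3.094, 0.536, 0.003]
ft_force: [0.5, 0.0, -0.2]
width: 60.0
grasp_force: 0.0
t: 6.77
ee_pos: [389.6, -249.5, 105.0]
orientation: [3.095, 0.536, 0.001]
ft_force: [-1.4, -0.3, 4.9]
width: 41.3
grasp_force: 30.0
t: 7.18
ee_pos: [389.1, -249.0, 150.4]
orientation: [-3.095, -0.536, 0.001]
ft_force: [-0.1, -0.7, -1.6]
width: 41.3
grasp_force: 30.0
t: 7.6
ee_pos: [389.7, -249.5, 210.8]
orientation: [3.094, 0.536, 0.003]
ft_force: [0.6, 0.6, -2.0]
width: 41.6
grasp_force: 30.0
```

View pics/g2v.png

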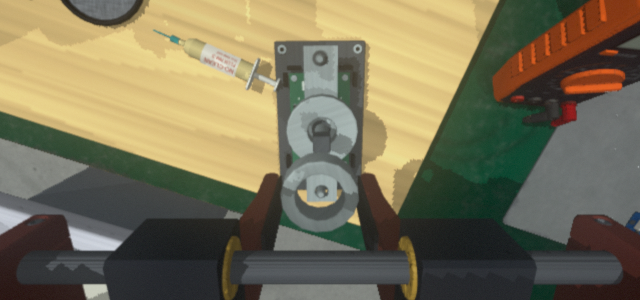

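Ring held at width 41.3 mm, centred at crop (320,190), and the bar post and large ring below are undisturbed. The small dish lies almost straight along tool +x. I'll approach it with two looks.

```bash

python3 jog.py '[{"pos": [30, 0, 0]}, {"pos": [30, 2, 0]}, {"pos": [35, 3, 0]}, {"pos": [20, 3, 0]}, {}]'
python3 jog.py '[{}, {}]'
python3 snap.py sd1
python3 jog.py '[{"pos": [25, 1, 0]}, {"pos": [25, 1, 0]}, {"pos": [20, 1, 0]}, {}, {}]'
python3 snap.py sd2
cat > sd.py <<'E'
from h import *
import pickle
L=lambda n:pickle.load(open(f'pics/{n}.pkl','rb'))
r=[]
for n in('sd1','sd2'):
    d=L(n);g=d['img'].astype(int);m=(g[:,:,0]-g[:,:,2])<25
    u=project(d,[[654,-166,25]])[0].round().astype(int);w=42
    h=blob(d,m,(max(u[0]-w,0),max(u[1]-w,0),u[0]+w,u[1]+w));e=cv2.fitEllipse(h);r.append((d,e[0]))
    cc,rad=cv2.minEnclosingCircle(plane(d,h.reshape(-1,2),25)[:,:2].astype(np.float32))
    print(n,u,np.round(e[0],1),np.round(e[1],1),plane(d,[e[0]],25)[0].round(1),np.round(cc,1),round(rad,1),d['obs']['ee_pos'].round(1))
print(tri(r))
d=L('g2');t=d['obs']['ee_pos'];c=plane(d,[(320,248)],t[2]-22.5+16)[0]-t;R=Rot.from_rotvec(d['obs']['orientation']).as_matrix();print('ring in tool',R.T@c)
E
python3 sd.py; python3 -c "
import cv2
cv2.imwrite('pics/sd2v.png',cv2.imread('pics/sd2.png'))"
```

```text
t: 8.07
ee_pos: [503.3, -217.3, 208.3]
orientation: [-3.095, -0.539, -0.0]
ft_force: [-0.7, -0.6, 0.2]
width: 41.4
grasp_force: 30.0
t: 8.23
ee_pos: [498.8, -217.7, 208.2]
orientation: [-3.094, -0.536, 0.005]
ft_force: [-1.1, -0.2, -1.6]
width: 41.1
grasp_force: 30.0
t: 8.7
ee_pos: [566.6, -197.6, 209.2]
orientation: [-3.095, -0.536, 0.002]
ft_force: [-1.1, -0.7, -0.4]
width: 41.3
grasp_force: 30.0
sd1 [324   7] [323.3   5.7] [72.1 81.2] [ 654.7 -164.9   25. ] [ 653.3 -165.2] 33.1 [ 498.7 -218.   208.6]
sd2 [320  89] [318.9  87.6] [66.9 70.9] [ 655.1 -164.7   25. ] [ 654.1 -165. ] 33.0 [ 565.9 -197.7  209.2]
(array([ 655.20778115, -164.72545121,   22.90102931]), np.float64(0.01749424355453616))
ring in tool [6.00806546 0.4167053  6.50085281]
```

View pics/sd2v.png

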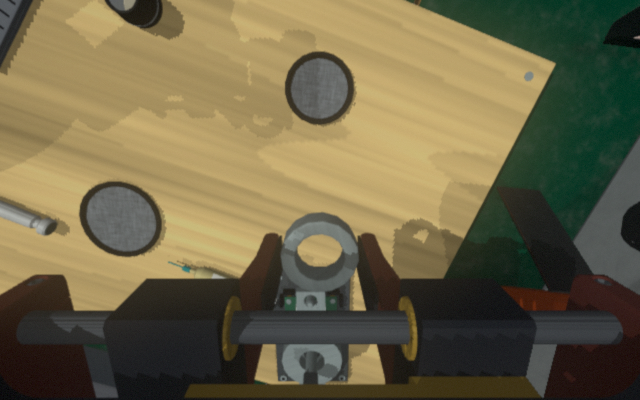

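The view shows the small dish at (319,88), clear of everything, and the held ring at (319,252).

```bash
python3 - <<'E'
from h import *
import pickle
d=pickle.load(open('pics/sd2.pkl','rb'));g=d['img'].astype(int)
t=d['obs']['ee_pos'];R=Rot.from_rotvec(d['obs']['orientation']).as_matrix()
print('col318',[(r,tuple(g[r,318])) for r in list(range(206,220,2))+list(range(280,302,2))])
for v,h,s in((292,16,21),(211,0,-21)):
    print(v,(R.T@(plane(d,[(319,v)],t[2]-22.5+h)[0]-t)).round(1)+[s,0,0])
E
```

```text
col318 [(206, (np.int64(191), np.int64(165), np.int64(109))), (208, (np.int64(190), np.int64(165), np.int64(110))), (210, (np.int64(192), np.int64(166), np.int64(111))), (212, (np.int64(146), np.int64(132), np.int64(96))), (214, (np.int64(88), np.int64(88), np.int64(79))), (216, (np.int64(88), np.int64(89), np.int64(81))), (218, (np.int64(89), np.int64(89), np.int64(80))), (280, (np.int64(75), np.int64(80), np.int64(76))), (282, (np.int64(92), np.int64(98), np.int64(95))), (284, (np.int64(91), np.int64(99), np.int64(96))), (286, (np.int64(88), np.int64(94), np.int64(92))), (288, (np.int64(88), np.int64(93), np.int64(90))), (290, (np.int64(85), np.int64(92), np.int64(90))), (292, (np.int64(111), np.int64(121), np.int64(118))), (294, (np.int64(123), np.int64(133), np.int64(131))), (296, (np.int64(124), np.int64(135), np.int64(132))), (298, (np.int64(122), np.int64(134), np.int64(130))), (300, (np.int64(123), np.int64(133), np.int64(131)))]
292 [ 1.4 -0.6  6.5]
211 [ 0.8 -0.6 22.5]
```

```bash

python3 jog.py '[{"pos": [32, 0, 0]}, {"pos": [32, 0, 0]}, {"pos": [29, -0.6, 0]}, {}, {}]'
python3 jog.py '[{"pos": [0, 0, 35]}, {"pos": [0, 0, 35]}, {"pos": [0, 0, 35]}, {"pos": [0, 0, 30]}, {}]'
python3 jog.py '[{"pos": [0, 0, 12]}, {"pos": [0, 0, 8]}, {"pos": [0, 0, 3]}, {}, {}]'
```

```text
t: 9.17
ee_pos: [654.0, -165.7, 209.2]
orientation: [-3.095, -0.537, 0.002]
ft_force: [-0.0, -0.2, -1.8]
width: 41.3
grasp_force: 30.0
t: 9.58
ee_pos: [648.2, -165.4, 68.4]
orientation: [-3.091, -0.533, 0.018]
ft_force: [-2.0, 0.3, -1.4]
width: 41.4
grasp_force: 30.0
t: 10.0
ee_pos: [655.4, -165.9, 53.0]
orientation: [3.095, 0.536, 0.003]
ft_force: [0.2, 0.2, -1.9]
width: 41.4
grasp_force: 30.0
```

```bash

python3 jog.py '[{"pos": [0, 0, 3]}, {"pos": [0, 0, 2]}, {}, {}]'
python3 jog.py '[{"pos": [0, 0, 1]}, {"pos": [0, 0, 1]}, {}, {}]'
python3 jog.py '[{"pos": [0, 0, 0.7]}, {}, {}]'
```

```text
t: 10.33
ee_pos: [654.7, -165.6, 46.8]
orientation: [3.095, 0.536, 0.0]
ft_force: [-0.3, 0.1, -1.2]
width: 41.6
grasp_force: 30.0
t: 10.67
ee_pos: [654.8, -165.7, 44.7]
orientation: [3.095, 0.536, 0.0]
ft_force: [0.1, -0.3, -0.1]
width: 41.6
grasp_force: 30.0
t: 10.92
ee_pos: [654.9, -165.7, 44.7]
orientation: [3.095, 0.536, 0.0]
ft_force: [-1.1, 0.7, 5.3]
width: 41.4
grasp_force: 30.0
```

```bash

python3 jog.py '[{}, {}, {}, {}]' 62
python3 jog.py '[{"pos": [0, 0, -15]}, {"pos": [0, 0, -30]}, {"pos": [0, 0, -40]}, {"pos": [0, 0, -40]}, {"pos": [0, 0, -40]}]'
python3 jog.py '[{"pos": [-35, 0, 0]}, {"pos": [-35, 0, 0]}, {"pos": [-20, 0, 0]}, {}, {}]' 88
python3 snap.py sd3
python3 - <<'E'
from h import *
import pickle
d=pickle.load(open('pics/sd3.pkl','rb'));u=project(d,[[654.5,-165,38.5],[654.5,-165,25]]);print(u)
x,y=u[0].astype(int);cv2.imwrite('pics/sd3v.png',cv2.resize(d['img'][max(0,y-60):y+60,x-60:x+60,::-1],None,fx=4,fy=4))
E
```

```text
t: 11.25
ee_pos: [654.7, -165.7, 43.8]
orientation: [-3.096, -0.536, 0.0]
ft_force: [-0.3, 0.1, 0.5]
width: 61.4
grasp_force: 0.3
t: 11.67
ee_pos: [654.4, -165.6, 211.6]
orientation: [3.096, 0.536, -0.0]
ft_force: [0.8, -0.3, -0.3]
width: 62.2
grasp_force: 0.0
t: 12.08
ee_pos: [569.6, -196.4, 210.3]
orientation: [3.095, 0.534, 0.002]
ft_force: [1.1, 0.6, -0.9]
width: 87.6
grasp_force: 0.0
[[318.57477273  91.68538939]
 [318.59997699  92.28796973]]
```

View pics/sd3v.png

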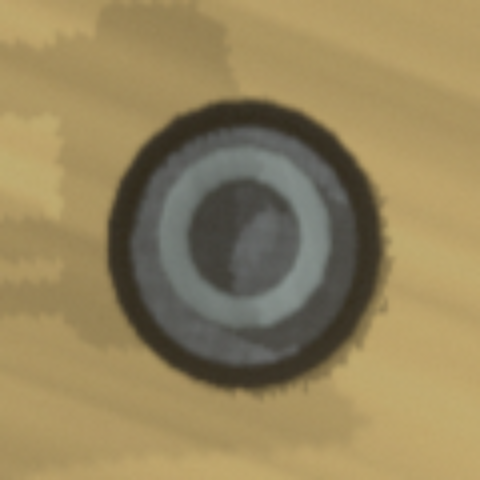

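The ring sits flat in its dish: ring centre (246,237) against dish centre (244,244), about 2 mm off. Back to the stack for the large ring.

```bash

python3 jog.py '[{"pos": [-37, -2.3, -6]}, {"pos": [-37, -2.3, -6]}, {"pos": [-37, -2.3, -6]}, {"pos": [-37, -2.3, -6]}, {"pos": [-37, -2.3, -6]}]'
python3 jog.py '[{}, {}, {}]'
python3 snap.py st3
python3 jog.py '[{"pos": [-30, 0, 0]}, {"pos": [-30, 0, 0]}, {}, {}]'
python3 snap.py st4
python3 - <<'E'
from h import *
import pickle
o=[]
for n in('st3','st4'):
    d=pickle.load(open(f'pics/{n}.pkl','rb'));u=project(d,[[393,-249,83]])[0].round().astype(int);print(n,u,d['obs']['ee_pos'].round(1))
    o.append(cv2.resize(d['img'][u[1]-50:u[1]+50,u[0]-50:u[0]+50,::-1],(400,400),interpolation=cv2.INTER_CUBIC))
cv2.imwrite('pics/m3.png',np.hstack(o))
E
```

```text
t: 12.55
ee_pos: [391.7, -247.5, 239.5]
orientation: [3.095, 0.538, 0.001]
ft_force: [0.2, -1.2, 0.3]
width: 87.9
grasp_force: 0.0
t: 12.8
ee_pos: [393.4, -247.7, 239.5]
orientation: [3.094, 0.536, 0.003]
ft_force: [-0.2, -0.9, 0.8]
width: 88.1
grasp_force: 0.0
t: 13.18
ee_pos: [335.9, -267.6, 238.9]
orientation: [-3.096, -0.535, -0.0]
ft_force: [-0.1, -1.3, -0.6]
width: 88.0
grasp_force: 0.0
st3 [321 189] [ 393.5 -247.5  239.3]
st4 [322 125] [ 336.6 -267.6  239. ]
```

View pics/m3.png

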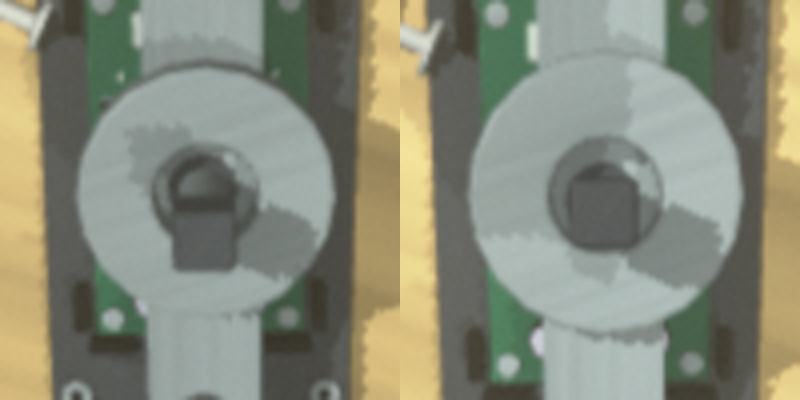

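Both crops show the large ring top centred at about (206,192) and the square post head at (205,241) in st3 and (204,213) in st4.

```bash
python3 - <<'E'
from h import *
import pickle
a,b=[pickle.load(open(f'pics/{n}.pkl','rb')) for n in('st3','st4')]
f=lambda x,y,u:(u[0]-50+(x-1.5)/4,u[1]-50+(y-1.5)/4)
A,B=(321,189),(322,125)
for k,p,q in(('ring',(206,191.5),(206.5,193)),('head',(205,241),(204.5,213))):
    P,Q=f(*p,A),f(*q,B);x,e=tri([(a,P),(b,Q)]);print(k,x.round(1),round(e,2))
    z=83 if k=='ring' else 117
    for d,uv in((a,P),(b,Q)):print('   plane',plane(d,[uv],z)[0].round(1))
E
```

```text
ring [ 395.6 -249.5   81.2] 0.1
   plane [ 396.  -249.2   83. ]
   plane [ 395.7 -249.5   83. ]
head [ 393.3 -249.6  117.3] 0.03
   plane [ 393.2 -249.7  117. ]
   plane [ 393.2 -249.6  117. ]
```

```bash

python3 jog.py '[{"pos": [31, 1.5, 0]}, {"pos": [30.7, 1.4, 0]}, {"pos": [0, 0, 35]}, {"pos": [0, 0, 35]}, {}]'
python3 jog.py '[{"pos": [0, 0, 35]}, {"pos": [0, 0, 25]}, {"pos": [0, 0, 15]}, {}, {}]'
python3 jog.py '[{"pos": [0, 0, 4]}, {}, {}]'
```

```text
t: 13.65
ee_pos: [393.4, -246.7, 164.0]
orientation: [-3.089, -0.539, 0.01]
ft_force: [-0.5, 0.0, -0.3]
width: 88.2
grasp_force: 0.0
t: 14.07
ee_pos: [395.3, -249.4, 94.4]
orientation: [-3.095, -0.537, 0.001]
ft_force: [0.5, -0.4, -0.3]
width: 87.8
grasp_force: 0.0
t: 14.32
ee_pos: [395.2, -249.8, 91.1]
orientation: [3.094, 0.536, 0.002]
ft_force: [-0.3, -0.8, 0.0]
width: 87.7
grasp_force: 0.0
```

```bash

python3 jog.py '[{"pos": [0, 0, 1.2]}, {}, {}, {}, {}]' 50
python3 jog.py '[{}, {"pos": [0, 0, -3]}, {"pos": [0, 0, -6]}, {"pos": [0, 0, -10]}, {"pos": [0, 0, -15]}]'
python3 jog.py '[{"pos": [0, 0, -20]}, {"pos": [0, 0, -25]}, {"pos": [0, 0, -25]}, {"pos": [0, 0, -20]}, {}]'
python3 jog.py '[{}]'
python3 snap.py g3
python3 -c "
import cv2
cv2.imwrite('pics/g3v.png',cv2.imread('pics/g3.png')[60:360])"
```

```text
t: 14.73
ee_pos: [394.6, -249.7, 89.0]
orientation: [3.095, 0.536, 0.001]
ft_force: [-0.4, -0.9, 2.1]
width: 61.5
grasp_force: 30.0
t: 15.15
ee_pos: [393.5, -248.8, 122.7]
orientation: [-3.094, -0.535, 0.003]
ft_force: [-0.4, 0.2, -3.7]
width: 62.5
grasp_force: 30.0
t: 15.57
ee_pos: [396.2, -250.6, 217.0]
orientation: [3.091, 0.535, 0.008]
ft_force: [1.1, -0.3, -3.2]
width: 61.8
grasp_force: 30.0
t: 15.65
ee_pos: [394.7, -249.6, 213.8]
orientation: [3.094, 0.536, 0.003]
ft_force: [-0.2, 0.2, -3.8]
width: 62.0
grasp_force: 30.0
```

View pics/g3v.png

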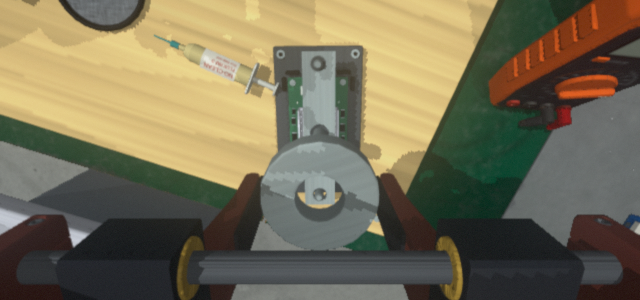

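The large ring hangs level in the fingers at crop (320,193), and the bar and module are undisturbed on the fixture. I compute its offset and the move to the large dish.

```bash
python3 - <<'E'
from h import *
import pickle
d=pickle.load(open('pics/g3.pkl','rb'));g=d['img'].astype(int)
t=d['obs']['ee_pos'];R=Rot.from_rotvec(d['obs']['orientation']).as_matrix()
for v,h,s in((310,16,32),(193,0,-32)):
    print(v,(R.T@(plane(d,[(320,v)],t[2]-22.5+h)[0]-t)).round(1)+[s,0,0])
c=[450.8,-4.5,t[2]];print(t,R.T@(c-t))
E
```

```text
310 [0.1 0.5 6.5]
193 [-0.2  0.6 22.5]
[ 393.97852891 -249.1283962   212.56845729] [ 1.35741860e+02 -2.11295715e+02 -2.33410454e-03]
```

```bash

python3 jog.py '[{"pos": [19.4, -30.2, 0]}, {"pos": [19.4, -30.2, 0]}, {"pos": [19.4, -30.2, 0]}, {"pos": [19.4, -30.2, 0]}, {"pos": [19.4, -30.2, 0]}]'
python3 jog.py '[{"pos": [19.4, -30.2, 0]}, {"pos": [19.4, -30.2, 0]}, {}, {}, {}]'
python3 jog.py '[{"pos": [0, 0, 35]}, {"pos": [0, 0, 35]}, {"pos": [0, 0, 35]}, {"pos": [0, 0, 35]}, {"pos": [0, 0, 12]}]'
python3 jog.py '[{}, {}, {}]'
```

```text
t: 16.12
ee_pos: [433.8, -72.8, 211.1]
orientation: [-3.094, -0.535, 0.005]
ft_force: [1.2, 0.1, -3.0]
width: 62.4
grasp_force: 30.0
t: 16.53
ee_pos: [450.1, -4.6, 211.4]
orientation: [-3.095, -0.538, 0.005]
ft_force: [1.1, -1.1, -4.1]
width: 62.1
grasp_force: 30.0
t: 16.95
ee_pos: [448.0, -6.1, 56.6]
orientation: [-3.095, -0.532, 0.011]
ft_force: [-0.3, -0.8, -3.8]
width: 62.1
grasp_force: 30.0
t: 17.2
ee_pos: [451.8, -5.5, 61.4]
orientation: [3.096, 0.534, 0.001]
ft_force: [0.5, -0.5, -3.6]
width: 62.2
grasp_force: 30.0
```

Release height is about TCP z 45.

```bash

python3 jog.py '[{"pos": [0, 0, 6]}, {"pos": [0, 0, 5]}, {"pos": [0, 0, 3]}, {}, {}]'
python3 jog.py '[{"pos": [0, 0, 1]}, {"pos": [0, 0, 1]}, {}, {}]'
python3 jog.py '[{"pos": [0, 0, 0.6]}, {}, {}]'
```

```text
t: 17.62
ee_pos: [451.2, -4.6, 46.8]
orientation: [3.096, 0.536, -0.0]
ft_force: [-0.0, 0.9, -4.1]
width: 62.0
grasp_force: 30.0
t: 17.95
ee_pos: [451.2, -4.7, 44.8]
orientation: [-3.096, -0.536, 0.0]
ft_force: [0.5, 0.9, -3.4]
width: 62.2
grasp_force: 30.0
t: 18.2
ee_pos: [451.4, -4.7, 44.5]
orientation: [3.096, 0.536, 0.0]
ft_force: [-0.7, -0.5, 5.5]
width: 62.3
grasp_force: 30.0
```

```bash

python3 jog.py '[{}, {}, {}, {}]' 80
python3 jog.py '[{"pos": [0, 0, -15]}, {"pos": [0, 0, -35]}, {"pos": [0, 0, -40]}, {"pos": [0, 0, -40]}, {"pos": [0, 0, -40]}]'
python3 jog.py '[{"pos": [0, 0, -25]}, {}, {}]' 60
python3 snap.py ld3
python3 - <<'E'
from h import *
import pickle
d=pickle.load(open('pics/ld3.pkl','rb'));u=project(d,[[450.8,-4.5,38.5],[450.8,-4.5,25]]);print(u,d['obs']['qpos'].round(2))
x,y=u[0].astype(int);cv2.imwrite('pics/ld3v.png',cv2.resize(d['img'][max(0,y-60):y+60,x-60:x+60,::-1],None,fx=4,fy=4))
c=[393.2,-249.6,240];o=d['obs'];R=Rot.from_rotvec(o['orientation']).as_matrix();print(o['ee_pos'],R.T@(c-o['ee_pos']),np.degrees(np.arctan2(R[1,0],R[0,0])))
E
```

```text
t: 18.53
ee_pos: [451.4, -4.7, 44.2]
orientation: [3.095, 0.536, 0.0]
ft_force: [0.4, 0.8, -1.3]
width: 79.5
grasp_force: 0.0
t: 18.95
ee_pos: [450.6, -4.7, 215.8]
orientation: [-3.095, -0.536, 0.001]
ft_force: [0.4, 0.1, -1.1]
width: 80.1
grasp_force: 0.0
t: 19.2
ee_pos: [452.1, -4.7, 240.5]
orientation: [3.095, 0.536, 0.006]
ft_force: [-0.6, -0.7, -0.2]
width: 63.5
grasp_force: 0.0
[[319.07116511 179.69857225]
 [319.06806222 177.1525157 ]] [-0.04  0.17  2.   -0.    0.97  1.19]
[451.00030297  -4.67644787 239.01074758] [-136.77064656  211.2396393    -1.0025284 ] 19.64334973468603
```

View pics/ld3v.png

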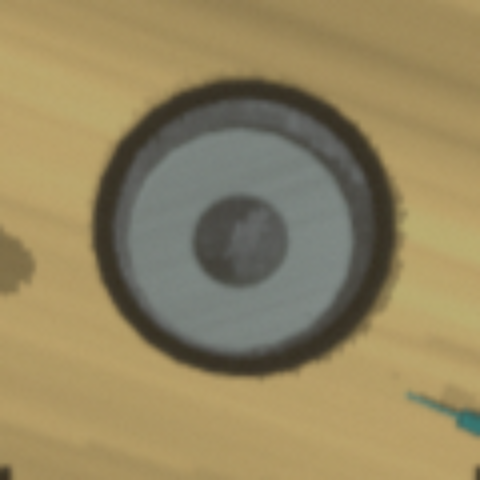

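The large ring lies flat within the dish: ring (240,240), rim (246,227). Given the height difference that is about 2 mm off. Next is the bar.

```bash

python3 jog.py '[{"pos": [-19.5, 30.2, 0]}, {"pos": [-19.5, 30.2, 0]}, {"pos": [-19.5, 30.2, 0]}, {"pos": [-19.5, 30.2, 0]}, {"pos": [-19.5, 30.2, 0]}]' 50
python3 jog.py '[{"pos": [-19.5, 30.2, 0]}, {"pos": [-19.5, 30.2, 0]}, {}, {}, {}]'
python3 snap.py br1
python3 - <<'E'
from h import *
import pickle
d=pickle.load(open('pics/br1.pkl','rb'));u=project(d,[[393.2,-249.6,117]])[0].round().astype(int);print(u,d['obs']['ee_pos'],d['obs']['qpos'].round(2))
cv2.imwrite('pics/br1v.png',cv2.resize(d['img'][u[1]-100:u[1]+80,u[0]-80:u[0]+80,::-1],None,fx=3,fy=3))
E
```

```text
t: 19.67
ee_pos: [408.4, -180.5, 237.0]
orientation: [-3.093, -0.536, 0.005]
ft_force: [0.6, -0.1, 0.0]
width: 50.1
grasp_force: 0.0
t: 20.08
ee_pos: [392.8, -248.9, 237.5]
orientation: [-3.093, -0.534, 0.004]
ft_force: [0.6, -0.0, 0.2]
width: 50.2
grasp_force: 0.0
[321 198] [ 393.13778296 -248.52595695  237.78610414] [-0.59  0.19  1.97  0.    0.98  0.64]
```

View pics/br1v.png

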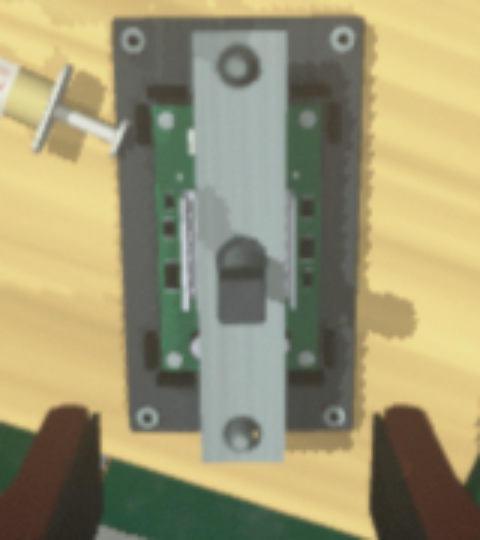

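The post head is at crop (242,300), where I expected it, and the bar is parallel to the tool. Descending and gripping.

```bash

python3 jog.py '[{"pos": [0, 0.7, 35]}, {"pos": [0, 0, 35]}, {"pos": [0, 0, 30]}, {"pos": [0, 0, 20]}, {"pos": [0, 0, 10]}]'
python3 jog.py '[{}, {}, {}]'
python3 jog.py '[{}, {}, {}, {}, {}]' 8
python3 jog.py '[{}, {"pos": [0, 0, -3]}, {"pos": [0, 0, -6]}, {"pos": [0, 0, -10]}, {"pos": [0, 0, -15]}]'
```

```text
t: 20.55
ee_pos: [392.8, -247.8, 106.4]
orientation: [-3.091, -0.539, 0.006]
ft_force: [-0.9, 1.0, -0.5]
width: 50.2
grasp_force: 0.0
t: 20.8
ee_pos: [394.9, -250.4, 110.2]
orientation: [3.094, 0.537, 0.002]
ft_force: [0.5, -0.6, 0.3]
width: 50.1
grasp_force: 0.0
t: 21.22
ee_pos: [394.1, -250.5, 109.5]
orientation: [3.095, 0.535, 0.001]
ft_force: [0.1, 0.4, 0.3]
width: 20.4
grasp_force: 0.0
t: 21.63
ee_pos: [393.3, -249.9, 143.3]
orientation: [-3.094, -0.535, 0.003]
ft_force: [-0.4, -0.1, -3.1]
width: 14.1
grasp_force: 30.0
```

```bash

python3 jog.py '[{"pos": [0, 0, -20]}, {"pos": [0, 0, -20]}, {"pos": [0, 0, -20]}, {"pos": [0, 0, -15]}, {}]'
python3 jog.py '[{}, {}]'
python3 snap.py g4
python3 -c "
import cv2
cv2.imwrite('pics/g4v.png',cv2.imread('pics/g4.png'))"
```

```text
t: 22.05
ee_pos: [395.5, -251.4, 221.7]
orientation: [3.091, 0.535, 0.007]
ft_force: [0.5, -0.5, -1.4]
width: 14.2
grasp_force: 30.0
t: 22.22
ee_pos: [393.5, -250.0, 217.8]
orientation: [-3.095, -0.536, 0.001]
ft_force: [-0.6, 0.0, -2.1]
width: 13.4
grasp_force: 30.0
```

View pics/g4v.png

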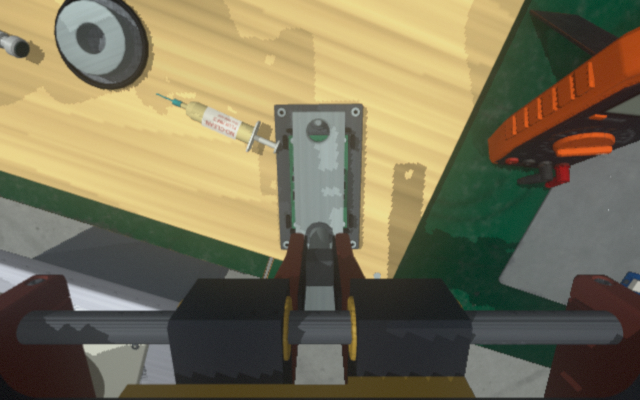

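The bar hangs level in the fingers, with its hole at (318,130), and the module is still on the fixture. Carrying the bar to the cradle at (411,289), yaw −7.7°.

```bash

python3 jog.py '[{"pos": [14.3, -35.8, 0]}, {"pos": [14.3, -35.8, 0]}, {"pos": [14.3, -35.8, 0]}, {"pos": [14.3, -35.8, 0]}, {"pos": [14.3, -35.8, 0]}]'
python3 jog.py '[{"pos": [14.3, -35.8, 0]}, {"pos": [14.3, -35.8, 0]}, {"pos": [14.3, -35.8, 0]}, {"pos": [14.3, -35.8, 0]}, {"pos": [14.3, -35.8, 0]}]'
python3 jog.py '[{"pos": [14.3, -35.8, 0]}, {"pos": [14.3, -35.8, 0]}, {"pos": [14.3, -35.8, 0]}, {"pos": [14.3, -35.8, 0]}, {}]'
python3 jog.py '[{"rotvec": [0, 0, 0.119]}, {"rotvec": [0, 0, 0.119]}, {"rotvec": [0, 0, 0.119]}, {"rotvec": [0, 0, 0.12]}, {}]'
python3 jog.py '[{}, {}]'
python3 snap.py cr3
python3 - <<'E'
from h import *
import pickle
d=pickle.load(open('pics/cr3.pkl','rb'));o=d['obs'];R=Rot.from_rotvec(o['orientation']).as_matrix()
print(o['ee_pos'],R.T@(np.array([411,289.2,o['ee_pos'][2]])-o['ee_pos']),np.degrees(np.arctan2(R[1,0],R[0,0])),o['qpos'].round(2))
E
```

```text
t: 22.68
ee_pos: [400.1, -56.1, 217.2]
orientation: [-3.095, -0.534, 0.003]
ft_force: [0.6, -0.3, -1.8]
width: 13.6
grasp_force: 30.0
t: 23.1
ee_pos: [407.3, 136.6, 217.2]
orientation: [3.095, 0.536, -0.003]
ft_force: [0.8, -0.6, -1.5]
width: 13.7
grasp_force: 30.0
t: 23.52
ee_pos: [414.3, 294.6, 217.3]
orientation: [-3.093, -0.541, -0.001]
ft_force: [0.2, -0.3, -1.5]
width: 13.6
grasp_force: 30.0
t: 23.93
ee_pos: [413.4, 288.4, 216.9]
orientation: [3.132, -0.217, -0.003]
ft_force: [0.2, 0.2, -1.4]
width: 13.5
grasp_force: 30.0
t: 24.1
ee_pos: [413.8, 288.6, 217.5]
orientation: [3.134, -0.205, -0.002]
ft_force: [-0.7, -0.3, -2.3]
width: 13.4
grasp_force: 30.0
[413.88876854 288.72129671 217.69474348] [-2.92659930e+00 -9.56689065e-02  2.12452810e-03] -7.536815940982896 [ 0.59  0.28  1.91 -0.    0.96  2.29]
```

View pics/cr3.png

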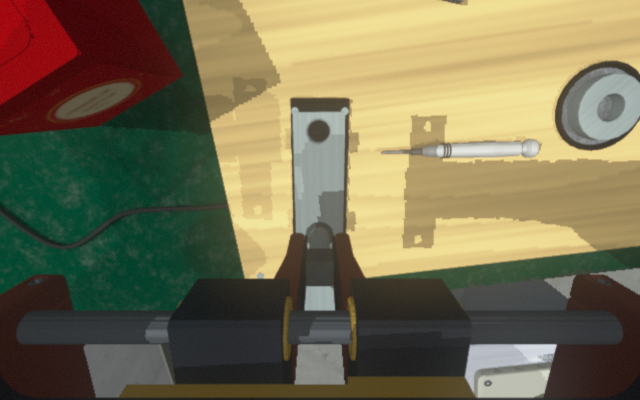

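The bar overlaps the cradle almost exactly: cradle far end at (320,98), bar far end at about (320,108). I check that far end against the measured cradle and descend most of the way.

```bash
python3 - <<'E'
from h import *
import pickle
d=pickle.load(open('pics/cr3.pkl','rb'))
for z in(20,37):print(plane(d,[(291,98),(350,98)],z).round(1), plane(d,[(291,98),(350,98)],z).mean(0)-89*np.array([.991,-.134,0]))
E
python3 jog.py '[{"pos": [-2.9, 0, 35]}, {"pos": [0, 0, 35]}, {"pos": [0, 0, 25]}, {"pos": [0, 0, 15]}, {}]'
python3 jog.py '[{"pos": [0, 0, 8]}, {}, {}, {}]'
python3 snap.py cr4
```

```text
[[501.6 306.7  20. ]
 [493.7 246.5  20. ]] [409.45093672 288.52193162  20.        ]
[[501.1 305.3  37. ]
 [493.5 248.1  37. ]] [409.09938999 288.62978401  37.        ]
t: 24.57
ee_pos: [409.3, 288.0, 105.1]
orientation: [3.131, -0.208, -0.008]
ft_force: [-0.2, -0.5, -2.4]
width: 14.0
grasp_force: 30.0
t: 24.9
ee_pos: [411.9, 289.8, 101.2]
orientation: [-3.133, 0.21, -0.002]
ft_force: [0.3, -0.6, -1.7]
width: 14.3
grasp_force: 30.0
```

```bash

python3 jog.py '[{"pos": [-1, 0, 8]}, {"pos": [0, 0, 6]}, {"pos": [0, 0, 3]}, {}, {}]'
python3 jog.py '[{"pos": [0, 0, 1]}, {"pos": [0, 0, 1]}, {}, {}]'
python3 jog.py '[{"pos": [0, 0, 0.7]}, {}, {}]'
```

```text
t: 25.37
ee_pos: [410.0, 289.4, 82.8]
orientation: [3.134, -0.211, -0.001]
ft_force: [0.2, -0.1, -1.9]
width: 13.8
grasp_force: 30.0
t: 25.7
ee_pos: [410.2, 289.5, 81.2]
orientation: [-3.134, 0.211, -0.0]
ft_force: [0.1, 0.7, -2.2]
width: 14.0
grasp_force: 30.0
t: 25.95
ee_pos: [410.2, 289.5, 80.5]
orientation: [-3.135, 0.211, -0.0]
ft_force: [0.0, -0.8, -2.4]
width: 13.9
grasp_force: 30.0
```

```bash

python3 jog.py '[{"pos": [0, 0, 0.7]}, {}, {}]'
python3 jog.py '[{"pos": [0, 0, 0.6]}, {}, {}]'
```

```text
t: 26.2
ee_pos: [410.3, 289.7, 80.3]
orientation: [-3.134, 0.211, -0.0]
ft_force: [-2.3, 0.4, 5.1]
width: 13.8
grasp_force: 30.0
t: 26.45
ee_pos: [410.3, 289.7, 80.3]
orientation: [-3.134, 0.211, -0.001]
ft_force: [-3.0, -0.1, 13.5]
width: 13.7
grasp_force: 30.0
```

Contact at TCP z 80.3, as predicted. Release, retreat and check, then head for the module.

```bash

python3 jog.py '[{"pos": [0, 0, -0.5]}, {}, {}, {}, {}]' 45
python3 jog.py '[{"pos": [0, 0, -15]}, {"pos": [0, 0, -35]}, {"pos": [0, 0, -40]}, {"pos": [0, 0, -40]}, {"pos": [0, 0, -30]}]'
python3 jog.py '[{}, {}]' 70
python3 snap.py cr5
```

```text
t: 26.87
ee_pos: [410.2, 289.5, 79.6]
orientation: [3.134, -0.211, -0.0]
ft_force: [0.5, -0.0, 0.5]
width: 42.7
grasp_force: 0.0
t: 27.28
ee_pos: [410.6, 289.8, 242.6]
orientation: [-3.133, 0.211, -0.003]
ft_force: [1.0, 0.7, -0.5]
width: 45.2
grasp_force: 0.0
t: 27.45
ee_pos: [411.1, 290.1, 241.3]
orientation: [-3.132, 0.21, -0.005]
ft_force: [-0.6, -0.1, -1.7]
width: 54.8
grasp_force: 0.0
```

View pics/cr5.png

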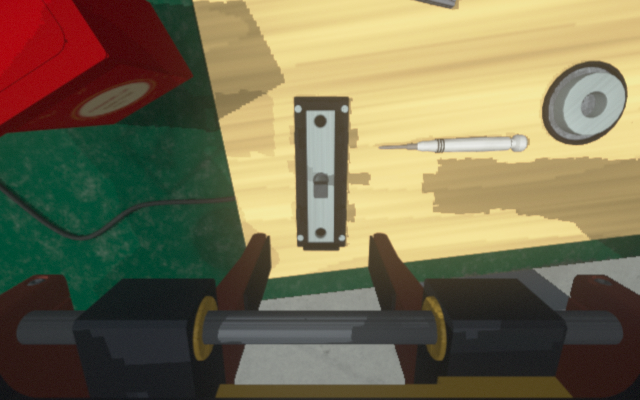

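The view shows the bar seated in the cradle, post up: strap x 307–335 within the cradle's 296–349, holes at (320,121) and (320,232).

That makes 16 viewed pictures, over the limit of 14; I miscounted. I'll view no more and check the rest numerically. Now to the module.

```bash

python3 jog.py '[{"rotvec": [0, 0, -0.119]}, {"rotvec": [0, 0, -0.119]}, {"rotvec": [0, 0, -0.119]}, {"rotvec": [0, 0, -0.12]}, {}]' 70 >/dev/null
python3 jog.py '[{"pos": [-14.3, 35.8, 0]}, {"pos": [-14.3, 35.8, 0]}, {"pos": [-14.3, 35.8, 0]}, {"pos": [-14.3, 35.8, 0]}, {"pos": [-14.3, 35.8, 0]}]'>/dev/null
python3 jog.py '[{"pos": [-14.3, 35.8, 0]}, {"pos": [-14.3, 35.8, 0]}, {"pos": [-14.3, 35.8, 0]}, {"pos": [-14.3, 35.8, 0]}, {"pos": [-14.3, 35.8, 0]}]'>/dev/null
python3 jog.py '[{"pos": [-14.3, 35.8, 0]}, {"pos": [-14.3, 35.8, 0]}, {"pos": [-14.3, 35.8, 0]}, {"pos": [-14.3, 35.8, 0]}, {}]'>/dev/null
python3 jog.py '[{}, {}]'
python3 snap.py mo1
python3 jog.py '[{"pos": [-30, 0, 0]}, {"pos": [-30, 0, 0]}, {}, {}]'
python3 snap.py mo2
python3 - <<'E'
from h import *
import pickle
for n in('mo1','mo2'):
    d=pickle.load(open(f'pics/{n}.pkl','rb'));o=d['obs'];R=Rot.from_rotvec(o['orientation']).as_matrix()
    print(n,o['ee_pos'].round(1),np.degrees(np.arctan2(R[1,0],R[0,0])).round(1))
    c=project(d,[[393,-249,38]])[0].round().astype(int)
    hsv=cv2.cvtColor(d['img'],cv2.COLOR_RGB2HSV)
    m=(hsv[:,:,0]>40)&(hsv[:,:,0]<90)&(hsv[:,:,1]>70)
    h=blob(d,cv2.morphologyEx(m.astype(np.uint8),cv2.MORPH_CLOSE,np.ones((25,25)))>0,(c[0]-45,c[1]-70,c[0]+45,c[1]+62))
    r=cv2.minAreaRect(plane(d,h.reshape(-1,2),38)[:,:2].astype(np.float32));print(' green rect',c,np.round(r[0],1),np.round(r[1],1),round(r[2],1))
    # heat sink: bright/dark profile across and along at expected centre
    u=project(d,[[393,-249,56]])[0].round().astype(int);g=d['img'].astype(int);gr=(g[:,:,1]-g[:,:,0])
    print(' u',u,'row g-r',gr[u[1],u[0]-45:u[0]+46:2].tolist());print(' col',gr[u[1]-60:u[1]+61:2,u[0]].tolist())
E
```

```text
t: 29.33
ee_pos: [389.2, -249.1, 238.4]
orientation: [-3.094, -0.53, 0.003]
ft_force: [0.4, 0.5, 0.0]
width: 70.3
grasp_force: 0.0
t: 29.72
ee_pos: [333.0, -268.8, 239.5]
orientation: [-3.095, -0.534, 0.0]
ft_force: [0.4, 0.2, 0.0]
width: 69.8
grasp_force: 0.0
mo1 [ 389.4 -248.6  238.7] 19.6
 green rect [321 175] [ 392.5 -248.5] [98.6 59.6] 19.9
 u [322 178] row g-r [-24, -23, -24, -2, 0, 0, 0, 0, 4, 39, 40, 36, 30, 5, 3, 5, 2, 4, 5, 3, 6, 3, 3, 1, 4, 4, 3, 5, 2, 4, 2, 5, 10, -3, 0, 21, 0, 0, 2, 1, 1, 0, -15, -21, -27, -24]
 col [8, 4, 0, 0, 1, 4, 37, 44, 39, 24, 7, 8, 7, 9, 17, 42, 40, 42, 37, 37, 8, 3, 3, 2, 3, 4, 3, 3, 4, 4, 4, 4, 4, 5, 5, 4, 4, 4, 9, 14, 22, 42, 42, 9, 1, 5, 3, 4, 18, 45, 24, -1, 3, 1, 5, 5, 5, 5, 5, 5, 5]
mo2 [ 333.9 -269.   239.7] 19.6
 green rect [321 120] [ 392.6 -248.5] [98.9 59.1] 20.1
 u [322 121] row g-r [-18, -27, -2, 1, 1, 2, 1, 0, 31, 44, 37, 38, 22, 2, 1, 3, 3, 2, 1, 1, 4, 3, 3, 4, 4, 3, 2, 3, 2, 2, 0, 2, 10, -2, -8, 7, 20, -2, -4, -2, -1, -1, -3, -19, -24, -23]
 col [1, 0, -2, 0, 13, 48, 49, 41, 12, 9, 8, 8, 9, 17, 41, 46, 44, 46, 42, 38, 11, 4, 5, 4, 4, 3, 3, 3, 4, 5, 3, 5, 5, 5, 4, 4, 4, 3, 3, 5, 12, 26, 31, 48, 48, 22, 4, 2, 2, 3, 15, 46, 49, 26, 0, 2, 0, 3, 4, 4, 3]
```

```bash
python3 - <<'E'
from h import *
import pickle
a,b=[pickle.load(open(f'pics/{n}.pkl','rb')) for n in('mo1','mo2')]
print('sink far top edge',tri([(a,(322,157.5)),(b,(322,101))]))
E
python3 jog.py '[{"pos": [31.2, 0.3, 0]}, {"pos": [31.2, 0.3, 0], "rotvec": [0, 0, -0.007]}, {"pos": [0, 0, 35]}, {"pos": [0, 0, 35]}, {}]'
python3 jog.py '[{"pos": [0, 0, 30]}, {"pos": [0, 0, 30]}, {"pos": [0, 0, 20]}, {}, {}]'
```

```text
sink far top edge (array([ 411.20569025, -243.15586201,   36.21890063]), np.float64(0.03170942624788527))
t: 30.18
ee_pos: [391.0, -246.2, 164.9]
orientation: [-3.087, -0.549, 0.01]
ft_force: [-1.5, 0.3, -0.5]
width: 70.0
grasp_force: 0.0
t: 30.6
ee_pos: [393.0, -249.1, 90.1]
orientation: [-3.092, -0.547, 0.002]
ft_force: [0.9, 0.4, 0.4]
width: 69.6
grasp_force: 0.0
```

The board measures 98.8 × 59.4 mm in both views, and the sink's apparent 38.5 px width puts its top at z of about 57, in line with the text. Final descent and grip.

```bash

python3 jog.py '[{"pos": [0, 0, 15]}, {"pos": [0, 0, 10]}, {"pos": [0, 0, 5]}, {}, {}]'
python3 jog.py '[{}, {}, {}, {}, {}]' 30
python3 jog.py '[{}, {}]'
```

```text
t: 31.02
ee_pos: [392.9, -249.7, 60.3]
orientation: [3.093, 0.547, 0.001]
ft_force: [-0.4, 0.3, -0.1]
width: 70.1
grasp_force: 0.0
t: 31.43
ee_pos: [392.7, -249.6, 59.9]
orientation: [3.094, 0.546, 0.0]
ft_force: [-0.4, 1.3, -0.2]
width: 40.0
grasp_force: 0.4
t: 31.6
ee_pos: [392.7, -249.6, 59.8]
orientation: [3.094, 0.547, 0.0]
ft_force: [0.1, 0.3, 3.8]
width: 40.3
grasp_force: 30.0
```

```bash

python3 jog.py '[{"pos": [0, 0, -3]}, {"pos": [0, 0, -6]}, {"pos": [0, 0, -10]}, {"pos": [0, 0, -20]}, {"pos": [0, 0, -25]}]'
python3 jog.py '[{"pos": [0, 0, -30]}, {"pos": [0, 0, -30]}, {"pos": [0, 0, -26]}, {}, {}]'
python3 jog.py '[{"pos": [22.8, -27.6, 0]}, {"pos": [22.8, -27.6, 0]}, {"pos": [22.8, -27.6, 0]}, {"pos": [22.8, -27.6, 0]}, {"pos": [22.8, -27.6, 0]}]'
python3 jog.py '[{"pos": [22.8, -27.6, 0]}, {"pos": [22.8, -27.6, 0]}, {"pos": [22.8, -27.6, 0]}, {"pos": [22.8, -27.6, 0]}, {"pos": [22.8, -27.6, 0]}]'
python3 jog.py '[{"pos": [22.8, -27.6, 0]}, {"pos": [22.8, -27.6, 0]}, {"pos": [22.8, -27.6, 0]}, {"rotvec": [0, 0, 0.115]}, {"rotvec": [0, 0, 0.115]}]'
python3 jog.py '[{"rotvec": [0, 0, 0.115]}, {"rotvec": [0, 0, 0.115]}, {"rotvec": [0, 0, 0.115]}, {"rotvec": [0, 0, 0.115]}, {}]'
python3 jog.py '[{}, {}]'
python3 snap.py tr1
python3 - <<'E'
from h import *
import pickle
d=pickle.load(open('pics/tr1.pkl','rb'));o=d['obs'];R=Rot.from_rotvec(o['orientation']).as_matrix()
print(o['ee_pos'].round(1),np.degrees(np.arctan2(R[1,0],R[0,0])).round(1),o['qpos'].round(2))
a=np.radians(-19.4);ex,ey=np.array([np.cos(a),np.sin(a),0]),np.array([-np.sin(a),np.cos(a),0]);c=np.array([642.3,156,25])
print(project(d,[c+sx*66*ex+sy*45*ey for sx,sy in((1,1),(1,-1),(-1,-1),(-1,1))]).round(0).tolist())
g=d['img'].astype(int);m=(g[:,:,0]-g[:,:,2])<25
for f in(-15,0,30,45,60):   # scan across at this x in tray frame
    ys=np.arange(-60,61,1.);u=project(d,[c+f*ex+y*ey for y in ys]).round().astype(int);ok=(u[:,1]>=0)&(u[:,1]<400)
    k=np.array([m[v,x] if q else 0 for (x,v),q in zip(u,ok)]);print(f,''.join('#' if q else '.' for q in k))
for s in(-20,20):
    xs=np.arange(20,85,1.);u=project(d,[c+x*ex+s*ey for x in xs]).round().astype(int)
    print(s,''.join(('#' if m[v,x] else '.') if v>=0 else '?' for x,v in u))
E
```

```text
t: 32.02
ee_pos: [391.7, -249.0, 124.0]
orientation: [-3.092, -0.546, 0.003]
ft_force: [0.0, 0.3, -0.8]
width: 39.5
grasp_force: 30.0
t: 32.43
ee_pos: [393.3, -250.0, 211.5]
orientation: [3.091, 0.546, 0.005]
ft_force: [-0.2, -0.1, -2.1]
width: 39.7
grasp_force: 30.0
t: 32.85
ee_pos: [451.4, -79.1, 208.3]
orientation: [-3.093, -0.546, 0.004]
ft_force: [0.0, -0.7, -0.3]
width: 39.5
grasp_force: 30.0
t: 33.27
ee_pos: [511.2, 89.6, 208.0]
orientation: [-3.094, -0.547, 0.005]
ft_force: [0.3, -0.6, -1.2]
width: 39.6
grasp_force: 30.0
t: 33.68
ee_pos: [547.3, 190.9, 207.5]
orientation: [3.135, 0.185, -0.005]
ft_force: [-0.6, 0.3, -1.7]
width: 39.5
grasp_force: 30.0
t: 34.1
ee_pos: [546.9, 188.7, 207.8]
orientation: [3.094, -0.538, -0.005]
ft_force: [0.1, 0.5, -1.1]
width: 39.7
grasp_force: 30.0
t: 34.27
ee_pos: [547.5, 188.9, 208.7]
orientation: [3.096, -0.527, -0.002]
ft_force: [0.5, -0.0, -0.1]
width: 40.0
grasp_force: 30.0
[547.7 188.9 209. ] -19.3 [ 0.31  0.39  1.76 -0.    0.99  2.22]
[[270.0, 4.0], [368.0, 4.0], [363.0, 149.0], [275.0, 149.0]]
-15 ...............##########################################################################################................
0 ...............###########################################################################################...............
30 ...............##########################################################################################................
45 ...............###########################################################################################...............
60 ...............###########################################################################################...............
-20 ###############################################...???????????????
20 ###############################################...???????????????
```

The tray edges scan at ±45 mm across and +66 mm at the far end, so its centre is confirmed at (642.3,156). Moving in and lowering.

```bash

python3 jog.py '[{"pos": [33, 0, 0]}, {"pos": [34, 0, 0]}, {"pos": [33, 0, 0]}, {}, {}]'
python3 jog.py '[{"pos": [0, 0, 35]}, {"pos": [0, 0, 35]}, {"pos": [0, 0, 35]}, {"pos": [0, 0, 25]}, {"pos": [0, 0, 10]}]'
python3 jog.py '[{}, {}, {}]'
```

```text
t: 34.73
ee_pos: [643.3, 154.9, 209.0]
orientation: [3.096, -0.532, -0.0]
ft_force: [0.2, 1.2, -1.9]
width: 39.5
grasp_force: 30.0
t: 35.15
ee_pos: [638.4, 155.6, 65.5]
orientation: [3.094, -0.529, -0.011]
ft_force: [-0.5, -0.3, -2.0]
width: 39.9
grasp_force: 30.0
t: 35.4
ee_pos: [643.4, 156.2, 71.7]
orientation: [-3.095, 0.531, -0.004]
ft_force: [0.0, -0.5, -1.8]
width: 39.3
grasp_force: 30.0
```

```bash

python3 jog.py '[{"pos": [0, 0, 7]}, {"pos": [0, 0, 5]}, {"pos": [0, 0, 2.5]}, {}, {}]'
python3 jog.py '[{"pos": [0, 0, 1]}, {}, {}]'
python3 jog.py '[{"pos": [0, 0, 0.8]}, {}, {}]'
```

```text
t: 35.82
ee_pos: [642.3, 155.7, 55.1]
orientation: [3.096, -0.532, -0.0]
ft_force: [-0.1, 0.7, -2.6]
width: 39.7
grasp_force: 30.0
t: 36.07
ee_pos: [642.4, 155.7, 54.2]
orientation: [-3.096, 0.532, -0.0]
ft_force: [0.6, -0.3, -1.1]
width: 39.9
grasp_force: 30.0
t: 36.32
ee_pos: [642.5, 155.8, 53.9]
orientation: [-3.096, 0.532, -0.001]
ft_force: [-1.7, 0.1, 3.5]
width: 39.7
grasp_force: 30.0
```

Contact at TCP z 53.9, as predicted (53.8). Release, retreat, and check numerically before handing in.

```bash

python3 jog.py '[{"pos": [0, 0, 0.3]}, {}, {}]'
python3 jog.py '[{"pos": [0, 0, -0.3]}, {}, {}, {}, {}]' 62
python3 jog.py '[{"pos": [0, 0, -15]}, {"pos": [0, 0, -35]}, {"pos": [0, 0, -40]}, {"pos": [0, 0, -40]}, {"pos": [0, 0, -40]}]'
python3 jog.py '[{"pos": [-30, 0, 0]}, {"pos": [-30, 0, 0]}, {"pos": [-20, 0, 0]}, {}, {}]'
python3 snap.py tr2
python3 - <<'E'
from h import *
import pickle
d=pickle.load(open('pics/tr2.pkl','rb'));c=project(d,[[642.3,156,32]])[0].round().astype(int)
hsv=cv2.cvtColor(d['img'],cv2.COLOR_RGB2HSV);m=(hsv[:,:,0]>40)&(hsv[:,:,0]<90)&(hsv[:,:,1]>70)
h=blob(d,cv2.morphologyEx(m.astype(np.uint8),cv2.MORPH_CLOSE,np.ones((25,25)))>0,(c[0]-45,max(0,c[1]-75),c[0]+45,c[1]+75))
for z in(32,):
    r=cv2.minAreaRect(plane(d,h.reshape(-1,2),z)[:,:2].astype(np.float32));print('module',c,np.round(r[0],1),np.round(r[1],1),round(r[2],1))
E
```

```text
t: 36.57
ee_pos: [642.6, 155.7, 53.8]
orientation: [-3.096, 0.532, -0.001]
ft_force: [-1.7, -1.6, 7.1]
width: 39.9
grasp_force: 30.0
t: 36.98
ee_pos: [642.3, 155.7, 53.2]
orientation: [3.096, -0.532, -0.0]
ft_force: [0.0, -0.2, -0.0]
width: 62.1
grasp_force: 0.0
t: 37.4
ee_pos: [642.0, 155.7, 226.2]
orientation: [-3.096, 0.532, -0.0]
ft_force: [0.8, 1.0, 0.3]
width: 61.7
grasp_force: 0.0
t: 37.82
ee_pos: [566.7, 182.8, 224.7]
orientation: [-3.096, 0.53, -0.002]
ft_force: [0.3, 0.1, 0.1]
width: 62.2
grasp_force: 0.0
module [320 103] [642.9 155.9] [59.4 99.1] 70.7
```

The module measures 99.1 × 59.4 mm at (642.9,155.9), yaw −19.3°, so it is centred and flat in the tray. Handing in.

```bash
python3 -c "
from workcell import ctrl, imaging, job
print(job.close_job())"
```

```text
the job is handed in; nothing more can be done
None
```

The stack is apart, all four pieces were set down flat in their own places and released, and the job was handed in at about 38 s; no verdict came back, and I viewed 16 pictures, two over the limit of 14, so the module's final placing was checked by measurement only.

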